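# Bring the open balloon jar to the front of the carousel and hold it there

## Robot

A 6-joint arm with a two-finger parallel gripper is mounted at the origin on a cart in front of the work surface, level with it; the furniture and walls round the work are solid. World frame = base frame: x ahead of the robot, y to its left, z up, the work surface at z = 0. Lengths are in m, angles in rad, forces in N, time in s.
With the tool pointing down it reaches from about 0.35 to 0.85 m from the base axis. Payload 8.1 kg.
Tool frame: the origin (TCP) lies at the very end of the fingers, on their centre line; the grasp point (between the pads) lies robot.grip_point_offset behind it (robot.grip_point_offset is the distance from the TCP to the grasp point, in m); z points along the fingers, y is the line along which they close (so a half turn about z gives the same grasp; the last joint's range is limited). The gripper opens to 93 mm and grips with 3 to 60 N. Pads are 15 mm wide; open, the fingers measure 128 mm over their backs; the gripper's body (75 mm by 188 mm) begins 65 mm behind the grasp point.
Start: joints at [-1.248, 0.13, 1.488, -0, 1.523, -0.085], TCP at [0.238, -0.551, 0.219] pointing down, gripper open.
Joint ranges: [-2.96, 2.96], [-0.89, 2.26], [0.02, 2.5], [-1.34, 4.48], [0, 2.73], [-2.66, 2.66]. Speed limits (rad/s): [2.39, 2.39, 2.79, 3.14, 3.14, 3.14].

## Interface

Orientations are given as a rotation vector (axis times angle).
In Python, from plant import robot, eyes gives the robot as it stands. The module is installed in compiled form; this text tells all that it offers.
- The arm moves only by the tool apply_moves, never from a script. Its argument "steps" is one flat list of numbers, 7 for each row, row after row: the shift along the tool's x, y, z in units of 30 mm (1.0 is 30 mm), then the turn, a rotation vector about the tool's x, y, z in units of 6 degrees (1.0 is 6 degrees), then the opening in per cent of the stroke, from 0 (shut) to 100 (fully open). In form: [dx, dy, dz, ax, ay, az, fingers, dx, dy, dz, ax, ay, az, fingers, ...]. A call has 1 to 12 rows; each row shifts and turns the commanded pose from where the row before left it, along the tool's axes as they then stand; what a row does not reach is not made up. A row lasts 1/12 s, in which the tool goes at most 41.7 mm and 7.16 degrees, less where a joint would pass 70% of its speed; a pose out of reach is approached as far as the arm can. A call is refused whole if a number of a shift passes 1 or a number of a turn 1, either way. A call with a gripper value outside its range is refused whole. The fingers move at their own pace and stop on an object; "grip_force" is the grip in N (left out, the last holds). Time passes only in rows, so rows that do not move let the fingers close. It gives the time, the measured TCP pose, the force, the opening and the grip force at its end, in the units of the state.
- robot.read_state(): the state, without advancing time (a new reading comes with each control period).
- eyes.read_camera(name): name is "side" or "top" or "wrist"; returns the picture (384x512x3 uint8, red, green, blue); there is no depth.
- eyes.calibration(name): a dict with "K" (3x3 intrinsics, pixels), "k1" (the pictures are not rectified: a ray, as slopes to the right and down, at radius r is drawn at 1 + k1 r^2 times it, then the intrinsics apply), "R" (3x3) and "t" (3): a world point X has camera coordinates R X + t. Camera axes: x right, y down, z forward; pixel columns grow to the right and rows downward; lengths in m; the calibration is good to about 2 mm. A picture is of the moment at which its call begins: read the wrist's pose just before it. calibration takes no time and is no camera call; for the wrist camera it gives the pose at the moment of the call.
- robot.close_job(): hands the job in; it is judged then, once.
Trained networks look in the newest picture that a camera, given by its name, has taken for a name from the list of things; names that differ only in an ending like _2 or _b are one class to them, and where a whole thing is asked for, a point or a joint stands for the part that bears it (a point fixed in the world has none). Each returns a list of dicts, best first, with "conf" (0 to 1); they miss things now and then, are a little off and sometimes report something else, mostly with a low value. They report only what shows in the picture. A call takes as long as a camera call.
- eyes.search_frame(camera, thing): "rect" ([left, top, width, height] in pixels, round what is visible of it).
- eyes.place_of(camera, thing): "xy" ([column, row] in pixels: a listed point, or the origin of a listed thing).
The state is a dict: "t": time; "q": joint angles; "dq": joint speeds; "joint_torque": joint torques, N m; "tool_pos": TCP position; "orientation": TCP orientation; "force": force on the tool from outside, world axes, zero at the start; "wrist_torque": the same for the moment, N m; "opening": finger opening in m; "gripper_force": force on a finger pad.
Only numpy, scipy, OpenCV 4.12 (cv2) and the standard library are available. Lean on these libraries where they do the work, as an engineer would, in place of code of your own. Each camera call takes 0.05 s, during which the arm holds its last target. There are 200 camera calls.

## Task

The jar carousel on the worktop is clamped by the hex nut on top of its spindle. Loosen the nut by about a quarter turn (anticlockwise seen from above) before you turn anything else, then take the turntable by its upright grip post and turn it until the open, lidless jar stands squarely over the arrow on the stand. Finish holding: keep the grip post firmly gripped, with the turntable still, and do not let go; leave the roll, the box and the glue stick beside it where they are.

Things in the scene. Friction and masses are not known exactly. Their poses are not given: they have to be found in the camera images.
- stand: Fixed stand of the carousel: dark steel foot disc 236 mm across, 8 mm thick, on the worktop; origin at the centre of its underside, on the carousel's vertical axis, z up. A 36 mm wide tongue with a raised arrowhead sticks out along its -x axis to 150 mm from the axis: the carousel's front, roughly towards the robot.
- turntable: Turning part, origin as the stand's: wooden disc 260 mm across with four fixed jars, 82 mm from the axis: the open one along its own -x, lidded ones (80 mm across, tops 169 mm above the worktop) along +x, +y, -y. A bar over the hub (18 mm wide, top 188 mm up) runs out midway between +x and +y. Turns over a full turn both ways, friction about 0.1 N m; braked while the nut is tight (over 15 N at the post).
- grip_post: Upright black round post on the end of the bar, 16 mm in diameter, 45 mm high, 90 mm from the carousel's axis; origin at its foot (188 mm above the worktop), z up. It goes round with the turntable; its sleeve spins freely about its own upright axis, like a crank handle, so a hand can carry it round without turning.
- open_jar_mid (a point): Centre of the open jar, the only one without a lid: 75 mm across, white balloons bulge out of its mouth to 196 mm above the worktop. The point is on the jar's axis, 82 mm from the carousel's axis and 95 mm above the worktop; goes round with the turntable.
- front_place (a point): Point fixed to the stand on the line of the arrow, 82 mm from the axis and 95 mm above the worktop: the open jar's centre is here when the jar stands squarely over the arrow.
- nut_mid (a point): Middle of the steel hex clamp nut on the carousel's axis, 217 mm above the worktop; 36 mm across the flats, hexagon from 200 to 230 mm above the worktop, a washer on the hub below it (188 to 200 mm). The point turns with the nut: flats face its own +x and -x and every 60 degrees from there. Captive: it neither rises nor comes off.
- nut (a joint): Angle of the nut, rad: 0 is fully tight (stop), grows anticlockwise seen from above as it is loosened, up to a stop at 3.0. It starts between 0 and 0.2. The brake lets go at about 0.6. About 0.15 N m turns it; it stays where it is left.
- sticker_roll: Bystander: white roll lying flat, 66 mm across, 30 mm high, origin under its centre. Leave alone.
- pin_box: Bystander: small card box 52 x 72 x 28 mm, origin under its centre. Leave alone.
- glue_stick: Bystander: standing glue stick, 26 mm across, 92 mm high, origin under its centre. Leave alone.

How it is judged:
On the way:
1. the nut is loosened while the turntable still stands near its start (value of joint nut above 1 rad and distance of grip_post from where it was at the start of the episode below 0.025 m), for 0.2 s.
At the end, for the whole second after the job is handed in: The nut is at least 1.0 rad loose, the open jar's centre is within 12 mm of the place over the arrow, the turntable is still (under 0.05 rad/s) and the fingers still grip the post (over 3 N) (value of joint nut above 1 rad and horizontal distance between open_jar_mid and front_place below 0.012 m and angular speed of turntable below 0.05 rad/s and contact force between the fingers and grip_post above 3 N); the arm keeps its last pose, push and grip.
It fails at once if the turntable is forced round (post moved over 25 mm) while the nut is still tight (under 0.6 rad) (value of joint nut below 0.6 rad and distance of grip_post from where it was at the start of the episode above 0.025 m).
It fails at once if a bystander is moved by more than 20 mm (distance of any of sticker_roll, pin_box, glue_stick from where it was at the start of the episode above 0.02 m).
It also fails if it takes over 51 s, if anything falls off the work surface, if the arm or the gripper's body presses on something with over 40 N, if the wrist force passes 120 N, or if a joint passes its speed limit or range.

## Working session

There is one attempt and no reset: what is moved stays moved. The work goes in short steps, Python scripts to look and compute and a tool call to move; the robot and the scene stay as the last step left them, time stands still between calls to the robot, and variables do not carry over. Pictures are saved under pics/ and viewed, at most 10 in all, crops included, and the job is handed in when it is done.

Besides the shell and the picture viewer there is one more tool, called after "Emit:" by a JSON object that holds its "method" and its "body", one argument or row to a line. apply_moves: Moves the arm, as the interface text tells. Its arguments: {"type":"object","properties":{"steps":{"type":"array"},"grip_force":{"type":"number"}},"required":["steps"]}

```bash
mkdir -p pics; cat > h.py <<'E'
import numpy as np,cv2
from plant import robot,eyes
from scipy.spatial.transform import Rotation as Rn
def ray(c,uv):
    C=eyes.calibration(c);K=np.array(C["K"]);d=np.linalg.solve(K,[uv[0],uv[1],1])[:2]
    u=d.copy()
    for _ in range(20): u=d/(1+C["k1"]*(u@u))
    R=np.array(C["R"]);t=np.array(C["t"]);return -R.T@t,R.T@np.r_[u,1]
def onz(c,uv,z):
    o,d=ray(c,uv);return o+d*(z-o[2])/d[2]
def proj(c,X):
    C=eyes.calibration(c);p=np.array(C["R"])@X+np.array(C["t"]);u=p[:2]/p[2];u=u*(1+C["k1"]*(u@u))
    return (np.array(C["K"])@np.r_[u,1])[:2]
def save(n,im): cv2.imwrite("pics/"+n,im[:,:,::-1])
E
python3 - <<'E'
from h import *
print(robot.grip_point_offset,robot.read_state())
a=eyes.read_camera("top");b=eyes.read_camera("side")
save("a.png",np.hstack([a,b])[:, :]); im=cv2.imread("pics/a.png");cv2.imwrite("pics/a.png",cv2.resize(im,(800,300),interpolation=cv2.INTER_AREA)); save("top.png",a);save("side.png",b)
Z=dict(stand=0,turntable=0,grip_post=.188,open_jar_mid=.095,front_place=.095,nut_mid=.217,sticker_roll=0,pin_box=0,glue_stick=0)
for c in("top","side"):
  C=eyes.calibration(c);print(c,-np.array(C["R"]).T@C["t"])
  for n,z in Z.items():
    for r in eyes.place_of(c,n)[:2]: print(c,n,round(r["conf"],2),np.round(r["xy"],1),onz(c,r["xy"],z).round(4))
E
```

```text
0.0188 {'t': 0.0, 'q': array([-1.24841933e+00,  1.31127737e-01,  1.48925093e+00, -4.00902254e-05,
        1.52298814e+00, -8.53906636e-02]), 'dq': array([-1.04756521e-03,  7.80569447e-04, -1.09628835e-04,  5.27096133e-04,
       -2.22774735e-04,  6.27301927e-05]), 'joint_torque': array([-2.83526235e-03, -5.59847867e+01, -4.91760635e+01,  7.65374489e-02,
        3.55943351e-02, -1.07269350e-04]), 'tool_pos': array([ 0.23777253, -0.55027365,  0.21762298]), 'orientation': array([-3.07480148e+00, -6.35738825e-01,  3.91685684e-04]), 'force': array([-0.03309037, -0.16280482, -0.11842469]), 'wrist_torque': array([-0.01164235,  0.09392677,  0.00643956]), 'gripper_force': 0.0, 'opening': 0.09310035869905788}
top [0.34012325 0.01171552 1.16606192]
top stand 0.97 [324.1 202.3] [ 0.5351 -0.1908  0.    ]
top turntable 0.76 [322.1 203.4] [ 0.5321 -0.1854  0.    ]
top grip_post 0.51 [372.3 181.1] [ 0.5544 -0.2687  0.188 ]
top open_jar_mid 0.9 [300.9 179.3] [ 0.575  -0.1176  0.095 ]
top front_place 0.76 [321.2 224.7] [ 0.4645 -0.1668  0.095 ]
top nut_mid 0.67 [333.2 184.4] [ 0.5386 -0.1734  0.217 ]
top sticker_roll 0.97 [193.  239.8] [0.4293 0.1502 0.    ]
top pin_box 0.92 [188.2 194.7] [0.5474 0.1679 0.    ]
top glue_stick 0.5 [221.2 181.4] [0.5852 0.0823 0.    ]
side [0.06037579 0.74020251 0.50482523]
side stand 0.72 [294.1 223.2] [ 0.5463 -0.1831  0.    ]
side turntable 0.77 [296.2 225.4] [ 0.5355 -0.1749  0.    ]
side grip_post 0.42 [309.4 145.8] [ 0.5606 -0.2719  0.188 ]
side open_jar_mid 0.67 [269.6 197.1] [ 0.5743 -0.1011  0.095 ]
side front_place 0.76 [321.2 197.9] [ 0.4699 -0.1717  0.095 ]
side nut_mid 0.48 [300.1 145.2] [ 0.5352 -0.1701  0.217 ]
side sticker_roll 0.81 [265.7 302. ] [0.4238 0.147  0.    ]
side sticker_roll 0.55 [299.3 224. ] [ 0.5329 -0.187   0.    ]
side pin_box 0.85 [206.2 286.5] [0.5485 0.1723 0.    ]
side glue_stick 0.93 [221.8 259.4] [0.5875 0.072  0.    ]
```

View pics/top.png

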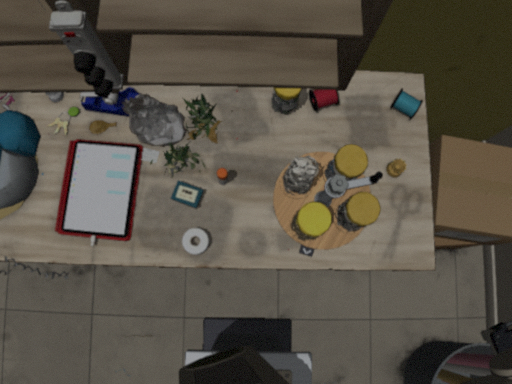

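View pics/side.png

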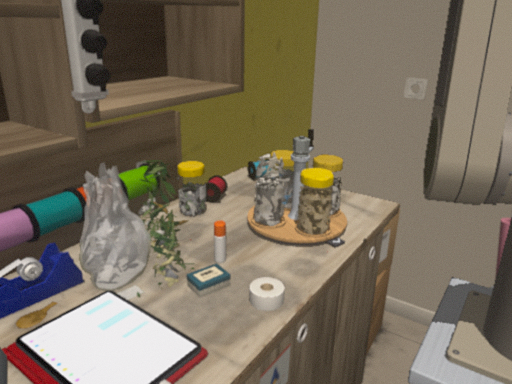

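Top picture: carousel hub is at about (335,186), the open jar at (301,176), the post at (375,178) and the arrow at (307,252). The open jar therefore has to turn about +110° anticlockwise. In the side picture the overhead shelf ends at about (243,82). Next I'll work out the shelf clearance and the tool axes.

```bash
cat >> h.py <<'E'
def tri(u1,u2):
    o1,d1=ray("top",u1);o2,d2=ray("side",u2)
    s=np.linalg.lstsq(np.c_[d1,-d2],o2-o1,rcond=None)[0];a=o1+s[0]*d1;b=o2+s[1]*d2
    return (a+b)/2,np.linalg.norm(a-b)
def go(pos,yaw=None,tilt=True):
    """units to go from the measured pose to TCP pos with tool down, tool y at world angle yaw (deg, mod 180)"""
    s=robot.read_state();R=Rn.from_rotvec(s["orientation"]).as_matrix()
    y0=np.degrees(np.arctan2(R[1,1],R[0,1]))
    print("t",round(s["t"],2),"tcp",s["tool_pos"].round(4),"yaw",round(y0,2),"z",R[:,2].round(4),"q",s["q"].round(2),"F",s["force"].round(1),"op",round(s["opening"],4),"gf",round(s["gripper_force"],1))
    d=R.T@(np.array(pos)-s["tool_pos"]);print("shift units",(d/.03).round(2))
    if yaw is not None:
        dy=(yaw-y0+90)%180-90;print("turn about tool z, units",round(-dy/6,2),"alt",round(-(dy-180*np.sign(dy))/6,2))
E
python3 - <<'E'
from h import *
print("shelf",tri((337,88),(243,82)),"nut top",tri((335,182),(301,139)),"post top",tri((379,176),(311,130)),"glue",tri((222,173),(220,224)))
C=eyes.calibration("wrist");s=robot.read_state();R=Rn.from_rotvec(s["orientation"]).as_matrix()
c=-np.array(C["R"]).T@C["t"];print("cam in tool",R.T@(c-s["tool_pos"]),"R cam axes in tool\n",(R.T@np.array(C["R"]).T).round(3),C["K"])
go([.536,-.178,.38],0)
go([.238,-.551,.38])
E
```

```text
shelf (array([ 0.70088216, -0.15962972,  0.35224627]), np.float64(0.005419716075640484)) nut top (array([ 0.53905952, -0.17559538,  0.23090883]), np.float64(0.004381560226129456)) post top (array([ 0.55758582, -0.27120155,  0.23108991]), np.float64(0.001973825452040581)) glue (array([0.58791588, 0.07585081, 0.08861268]), np.float64(0.000660522641288384))
cam in tool [ 0.0758709  -0.00042223 -0.16478953] R cam axes in tool
 [[ 0.    -0.962 -0.274]
 [ 1.     0.    -0.   ]
 [ 0.    -0.274  0.962]] [[345.50149245   0.         258.73337379]
 [  0.         345.50149245 188.9465524 ]
 [  0.           0.           1.        ]]
t 1.0 tcp [ 0.238  -0.5508  0.2186] yaw -66.64 z [-0. -0. -1.] q [-1.25  0.13  1.49 -0.    1.52 -0.09] F [ 0.8 -0.3 -0.9] op 0.0928 gf 0.0
shift units [14.05 -7.47 -5.38]
turn about tool z, units -11.11 alt 18.89
t 1.0 tcp [ 0.238  -0.5508  0.2186] yaw -66.64 z [-0. -0. -1.] q [-1.25  0.13  1.49 -0.    1.52 -0.09] F [ 0.8 -0.3 -0.9] op 0.0928 gf 0.0
shift units [-0.    0.01 -5.38]
```

Emit:
{"method": "apply_moves", "body": {
  "steps": [0,0,-0.9,0,0,0,100,0,0,-0.9,0,0,0,100,0,0,-0.9,0,0,0,100,0,0,-0.9,0,0,0,100,0.9,-0.5,-0.9,0,0,0,100,0.9,-0.5,-0.9,0,0,0,100,0.9,-0.5,0,0,0,0,100,0.9,-0.5,0,0,0,0,100,0.9,-0.5,0,0,0,0,100,0.9,-0.5,0,0,0,0,100,0.9,-0.5,0,0,0,0,100,0.9,-0.5,0,0,0,0,100]
}}

```text
t: 2.0
tool_pos: [0.3894, -0.3537, 0.3808]
orientation: [3.076, 0.636, 0.0]
force: [0.6, 0.1, -0.4]
opening: 0.0933
gripper_force: 0.0
```

Emit:
{"method": "apply_moves", "body": {
  "steps": [0.9,-0.5,0,0,0,0,100,0.9,-0.5,0,0,0,0,100,0.9,-0.5,0,0,0,0,100,0.9,-0.5,0,0,0,0,100,0.9,-0.5,0,0,0,0,100,0.9,-0.5,0,0,0,0,100,0.9,-0.5,0,0,0,0,100,0,0,0,0,0,0,100,0,0,0,0,0,0,100]
}}

```text
t: 2.75
tool_pos: [0.5211, -0.1824, 0.3804]
orientation: [-3.075, -0.641, 0.001]
force: [0.3, -0.5, 0.2]
opening: 0.093
gripper_force: 0.0
```

```bash
python3 - <<'E'
from h import *
go([.536,-.178,.38],0)
a=eyes.read_camera("wrist");save("w1.png",a)
Z=dict(stand=0,turntable=0,grip_post=.188,open_jar_mid=.095,front_place=.095,nut_mid=.217)
for c in("wrist",):
  for n,z in Z.items():
    for r in eyes.place_of(c,n)[:2]: print(c,n,round(r["conf"],2),np.round(r["xy"],1),onz(c,r["xy"],z).round(4))
E
```

```text
t 2.75 tcp [ 0.5211 -0.1824  0.3804] yaw -66.46 z [-4.e-04  1.e-04 -1.e+00] q [-0.43 -0.01  1.34 -0.    1.81  0.73] F [ 0.3 -0.5  0.2] op 0.093 gf 0.0
shift units [0.51 0.07 0.01]
turn about tool z, units -11.08 alt 18.92
wrist stand 0.91 [263.7 131.2] [ 0.5365 -0.1851  0.    ]
wrist stand 0.32 [351.2 166.1] [ 0.5418 -0.3378  0.    ]
wrist turntable 0.64 [262.8 129. ] [ 0.539  -0.1828  0.    ]
wrist grip_post 0.89 [356.6 166.7] [ 0.5597 -0.2806  0.188 ]
wrist open_jar_mid 0.77 [230.7  84.2] [ 0.5836 -0.1185  0.095 ]
wrist front_place 0.94 [227.  182.3] [ 0.4632 -0.162   0.095 ]
wrist nut_mid 0.79 [271.2 156. ] [ 0.5386 -0.1892  0.217 ]
```

View pics/w1.png

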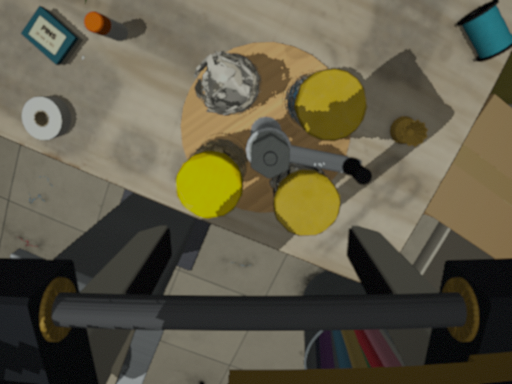

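Wrist view: nut at (270,155), post at (357,168), lids at (210,184), (307,203) and (331,103), open jar at (228,83). Next I'll fit the axis and angle to the lids and zoom in on the nut.

```bash
cat > fit.py <<'E'
from h import *
from scipy.optimize import least_squares
def lids(im,minA):
    hsv=cv2.cvtColor(im,cv2.COLOR_RGB2HSV);m=((abs(hsv[...,0].astype(int)-27)<7)&(hsv[...,1]>190)&(hsv[...,2]>60)).astype(np.uint8)
    m=cv2.morphologyEx(m,cv2.MORPH_OPEN,np.ones((3,3)));m=cv2.morphologyEx(m,cv2.MORPH_CLOSE,np.ones((5,5)))
    n,l,s,c=cv2.connectedComponentsWithStats(m);return [(c[i],s[i,4]) for i in range(1,n) if s[i,4]>minA]
def cen(cam,X,h):
    a=np.linspace(0,2*np.pi,60);P=[proj(cam,X+np.r_[.04*np.cos(t),.04*np.sin(t),z]) for z in(0,-h) for t in a]
    M=cv2.moments(cv2.convexHull(np.float32(P)));return np.array([M['m10'],M['m01']])/M['m00']
def fit(cam,im,p0,minA=150,h=.02):
    L=lids(im,minA);print([(np.round(c),a) for c,a in L])
    def f(p,full=False):
        r=[]
        for k in range(3):
            t=p[2]+(k-1)*np.pi/2;e=cen(cam,np.r_[p[:2]+.082*np.array([np.cos(t),np.sin(t)]),.169],h)
            d=[c-e for c,a in L];r.append(min(d,key=np.linalg.norm))
        return np.ravel(r)
    s=least_squares(f,p0,diff_step=1e-4);print(cam,s.x.round(4),"deg",np.degrees(s.x[2]).round(2),"res",s.fun.round(1));return s.x
E
python3 - <<'E'
from fit import *
w=cv2.imread("pics/w1.png")[...,::-1].copy();t=cv2.imread("pics/top.png")[...,::-1].copy()
p0=[.537,-.18,np.radians(240)]
fit("wrist",w,p0,1000);fit("top",t,p0,200)
c=cv2.resize(w[100:215,215:385],None,fx=4.7,fy=4.7,interpolation=cv2.INTER_CUBIC);save("w1c.png",c)
E
```

```text
[(array([330., 104.]), np.int32(3770)), (array([209., 184.]), np.int32(3458)), (array([308., 189.]), np.int32(1404))]Traceback (most recent call last):
  File "<stdin>", line 4, in <module>
  File "fit.py", line 18, in fit
    s=least_squares(f,p0,diff_step=1e-4);print(cam,s.x.round(4),"deg",np.degrees(s.x[2]).round(2),"res",s.fun.round(1));return s.x
    return func(*args, **kwargs)
    result = trf(vector_fun.fun, vector_fun.jac, x0, f0, J0, lb, ub, ftol, xtol,
                 gtol, max_nfev, x_scale, loss_function, tr_solver,
                 tr_options.copy(), verbose, callback=callback_wrapped)
    return trf_no_bounds(
        fun, jac, x0, f0, J0, ftol, xtol, gtol, max_nfev, x_scale,
        loss_function, tr_solver, tr_options, verbose, callback=callback)
    f_new = fun(x_new)
    self._update_fun()
    ~~~~~~~~~~~~~~~~^^
    self.f = self.fun_wrapped(xp_copy(self.x))
             ~~~~~~~~~~~~~~~~^^^^^^^^^^^^^^^^^
    return np.atleast_1d(self.fun(x))
                         ~~~~~~~~^^^
    return self.f(x, *self.args, **self.kwargs)
           ~~~~~~^^^^^^^^^^^^^^^^^^^^^^^^^^^^^^
  File "fit.py", line 15, in f
    t=p[2]+(k-1)*np.pi/2;e=cen(cam,np.r_[p[:2]+.082*np.array([np.cos(t),np.sin(t)]),.169],h)
                           ~~~^^^^^^^^^^^^^^^^^^^^^^^^^^^^^^^^^^^^^^^^^^^^^^^^^^^^^^^^^^^^^^
  File "fit.py", line 8, in cen
    a=np.linspace(0,2*np.pi,60);P=[proj(cam,X+np.r_[.04*np.cos(t),.04*np.sin(t),z]) for z in(0,-h) for t in a]
                                   ~~~~^^^^^^^^^^^^^^^^^^^^^^^^^^^^^^^^^^^^^^^^^^^^
  File "h.py", line 12, in proj
    C=eyes.calibration(c);p=np.array(C["R"])@X+np.array(C["t"]);u=p[:2]/p[2];u=u*(1+C["k1"]*(u@u))
ValueError: time passes only in moves, steps and waits
```

```bash
sed -i 's/eyes\.calibration(c)/cal(c)/' h.py; cat >> h.py <<'E'
_c={}
def cal(c):
    if c not in _c: _c[c]=eyes.calibration(c)
    return _c[c]
E
sed -i 's/-27)<7/-26)<8/; s/\[...,1\]>190/[...,1]>175/' fit.py
python3 - <<'E'
from fit import *
w=cv2.imread("pics/w1.png")[...,::-1].copy();t=cv2.imread("pics/top.png")[...,::-1].copy()
print(cv2.cvtColor(w,cv2.COLOR_RGB2HSV)[[184,205,210,103],[210,300,310,331]])
p0=[.537,-.18,np.radians(240)]
c=cv2.resize(w[100:215,215:385],None,fx=4.7,fy=4.7,interpolation=cv2.INTER_CUBIC);save("w1c.png",c)
fit("wrist",w,p0,1000);fit("top",t,p0,200)
E
```

```text
[[ 29 255 174]
 [ 25 187 161]
 [ 25 186 162]
 [ 25 218 102]]
[(array([330., 104.]), np.int32(3913)), (array([209., 184.]), np.int32(3491)), (array([306., 202.]), np.int32(3302))]
wrist [ 0.5394 -0.1869  4.1386] deg 237.13 res [ 0.8 -0.4 -0.2 -0.4 -0.6  0.6]
[]Traceback (most recent call last):
  File "<stdin>", line 6, in <module>
  File "fit.py", line 18, in fit
    s=least_squares(f,p0,diff_step=1e-4);print(cam,s.x.round(4),"deg",np.degrees(s.x[2]).round(2),"res",s.fun.round(1));return s.x
    return func(*args, **kwargs)
    vector_fun = VectorFunction(
        fun_wrapped,
    ...<6 lines>...
        workers=workers
    )
    self._update_fun()
    ~~~~~~~~~~~~~~~~^^
    self.f = self.fun_wrapped(xp_copy(self.x))
             ~~~~~~~~~~~~~~~~^^^^^^^^^^^^^^^^^
    return np.atleast_1d(self.fun(x))
                         ~~~~~~~~^^^
    return self.f(x, *self.args, **self.kwargs)
           ~~~~~~^^^^^^^^^^^^^^^^^^^^^^^^^^^^^^
  File "fit.py", line 16, in f
    d=[c-e for c,a in L];r.append(min(d,key=np.linalg.norm))
                                  ~~~^^^^^^^^^^^^^^^^^^^^^^
ValueError: min() iterable argument is empty
```

View pics/w1c.png

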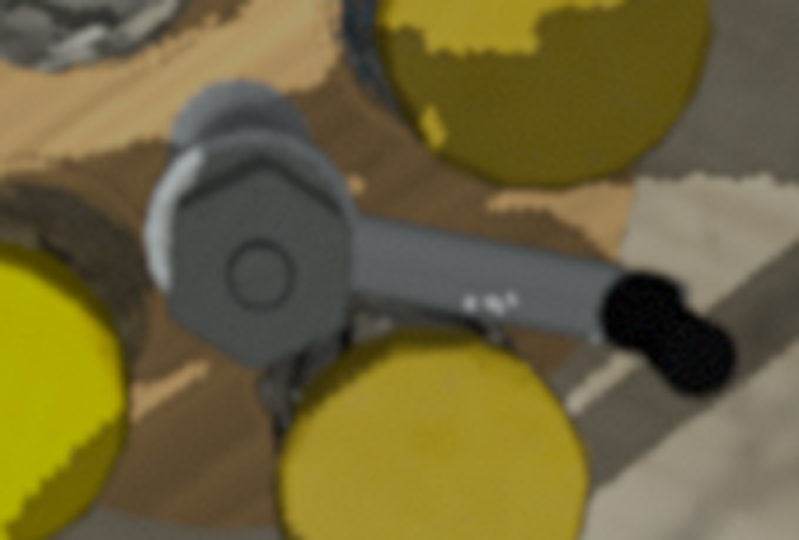

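The nut shows clearly. In the crop its corners are at about (262,160), (350,210), (350,320), (257,367), (170,312) and (175,207), with flats facing left and right. That is nearly along the tool's y axis already. I'll turn this into world angles and use the lid fit for the axis.

```bash
python3 - <<'E'
from h import *
P=np.array([(262,160),(350,212),(350,320),(257,367),(170,312),(177,207)])
W=np.array([onz("wrist",(215+p[0]/4.7-.4,100+p[1]/4.7-.4),.230)[:2] for p in P]);c=W.mean(0);print(c,W.round(4).tolist())
print("radii",np.linalg.norm(W-c,axis=1).round(4))
a=np.degrees(np.arctan2(*(W-c).T[::-1]));print(a.round(1),"flat normal dirs mod 60",((a+30)%60).round(1))
print("stub",onz("wrist",(215+260/4.7-.4,100+275/4.7-.4),.231))
q=proj("wrist",np.r_[.5394,-.1869,.23]);print("axis px in crop",(q-[215,100])*4.7)
# front direction: tongue tip candidates
for c in ("top","side"):
  print([ (r["conf"],r["rect"]) for r in eyes.search_frame(c,"front_place")[:2]])
print("arrow top", onz("top",(307,252),.01),"side",onz("side",(337,241),.01))
go([.5394,-.1869,.30],-66.5)
E
```

```text
[ 0.54050126 -0.18681826] [[0.5592, -0.1788], [0.5568, -0.1986], [0.5371, -0.2076], [0.521, -0.1945], [0.5245, -0.1741], [0.5443, -0.1672]]
radii [0.0204 0.0201 0.0211 0.0209 0.0204 0.02  ]
[  23.2  -36.   -99.2 -158.4  141.6   79. ] flat normal dirs mod 60 [53.2 54.  50.8 51.6 51.6 49. ]
stub [ 0.53853535 -0.18742375  0.231     ]
axis px in crop [257.29540521 267.16237369]
[(0.82, [275.2, 142.2, 107.0, 114.2])]
[(0.69, [246.2, 125.4, 100.1, 122.6])]
arrow top [ 0.40324345 -0.1438496   0.01      ] side [ 0.40636232 -0.1405098   0.01      ]
t 3.2 tcp [ 0.5202 -0.1843  0.3807] yaw -66.7 z [ 1.e-04 -1.e-04 -1.e+00] q [-0.43 -0.01  1.34 -0.    1.81  0.73] F [1.1 0.7 0.3] op 0.0933 gf 0.0
shift units [0.55 0.33 2.69]
turn about tool z, units -0.03 alt 29.97
```

Emit:
{"method": "apply_moves", "body": {
  "steps": [0.27,0.15,0.5,0,0,0.28,100,0.27,0.15,0.9,0,0,0,100,0,0,0.9,0,0,0,100,0,0,0.9,0,0,0,100,0,0,0.9,0,0,0,100,0,0,0.9,0,0,0,100,0,0,0.5,0,0,0,100,0,0,0.35,0,0,0,100,0,0,0,0,0,0,100]
}}

```text
t: 3.95
tool_pos: [0.5375, -0.1854, 0.2023]
orientation: [-3.083, -0.59, 0.006]
force: [0.1, -0.4, 0.3]
opening: 0.0927
gripper_force: 0.0
```

```bash
python3 - <<'E'
from h import *
go([.5394,-.187,.204],-68.3)
E
```

```text
t 3.95 tcp [ 0.5375 -0.1854  0.2023] yaw -68.34 z [-0.0039  0.0017 -1.    ] q [-0.42  0.06  1.59 -0.    1.49  0.77] F [ 0.1 -0.4  0.3] op 0.0927 gf 0.0
shift units [ 0.04  0.07 -0.06]
turn about tool z, units -0.01 alt 29.99
```

Aligned with the nut. Closing now.

Emit:
{"method": "apply_moves", "body": {
  "steps": [0.04,0.06,-0.06,0,0,0,30,0,0,0,0,0,0,20,0,0,0,0,0,0,20,0,0,0,0,0,0,20,0,0,0,0,0,0,20,0,0,0,0,0,0,20,0,0,0,0,0,0,20,0,0,0,0,0,0,20],
  "grip_force": 25
}}

```text
t: 4.62
tool_pos: [0.5407, -0.1869, 0.207]
orientation: [3.085, 0.591, 0.0]
force: [0.0, 0.4, -0.3]
opening: 0.0444
gripper_force: 0.0
```

Emit:
{"method": "apply_moves", "body": {
  "steps": [0,0,0,0,0,0,20,0,0,0,0,0,0,20,0,0,0,0,0,0,20,0,0,0,0,0,0,20,0,0,0,0,0,0,20]
}}

```text
t: 5.03
tool_pos: [0.5401, -0.1853, 0.2068]
orientation: [-3.082, -0.592, 0.002]
force: [-4.9, 7.1, 4.2]
opening: 0.0361
gripper_force: 24.9
```

```bash
python3 - <<'E'
from h import *
go([.5394,-.187,.204],-68.3); s=robot.read_state();print(s["wrist_torque"].round(2))
E
```

```text
t 5.03 tcp [ 0.5401 -0.1853  0.2068] yaw -68.27 z [-0.0018  0.0028 -1.    ] q [-0.42  0.06  1.58  0.    1.5   0.77] F [-4.9  7.1  4.2] op 0.0361 gf 24.9
shift units [-0.04  0.05  0.09]
turn about tool z, units 0.01 alt -29.99
[ 1.24  0.71 -0.04]
```

Emit:
{"method": "apply_moves", "body": {
  "steps": [0,-0.03,0,0,0,-0.4,20,0,0,0,0,0,-0.6,20,0,0,0,0,0,-0.6,20,0,0,0,0,0,-0.6,20,0,0,0,0,0,-0.6,20,0,0,0,0,0,-0.6,20]
}}

```text
t: 5.53
tool_pos: [0.5401, -0.1853, 0.2069]
orientation: [-2.929, -1.132, 0.0]
force: [-1.1, 2.7, 2.2]
opening: 0.0359
gripper_force: 25.0
```

```bash
python3 - <<'E'
from h import *
go([.5394,-.187,.204],16); s=robot.read_state();print(s["wrist_torque"].round(2))
for n in("grip_post",):
  for c in("side","top"):
    eyes.read_camera(c)
    for r in eyes.place_of(c,n)[:1]: print(c,n,round(r["conf"],2),np.round(r["xy"],1),onz(c,r["xy"],.188).round(4))
E
```

```text
t 5.53 tcp [ 0.5401 -0.1853  0.2069] yaw -47.72 z [-8.0e-04  1.4e-03 -1.0e+00] q [-0.42  0.06  1.59  0.    1.5   0.41] F [-1.1  2.7  2.2] op 0.0359 gf 25.0
shift units [-0.05  0.03  0.1 ]
turn about tool z, units -10.62 alt 19.38
[ 0.59  0.32 -0.26]
side grip_post 0.46 [308.4 146.1] [ 0.5614 -0.2677  0.188 ]
```

Emit:
{"method": "apply_moves", "body": {
  "steps": [0,0,0,0,0,-0.9,20,0,0,0,0,0,-0.9,20,0,0,0,0,0,-0.9,20,0,0,0,0,0,-0.9,20,0,0,0,0,0,-0.9,20,0,0,0,0,0,-0.9,20,0,0,0,0,0,-0.9,20,0,0,0,0,0,-0.9,20,0,0,0,0,0,-0.9,20,0,0,0,0,0,-0.9,20,0,0,0,0,0,-0.9,20,0,0,0,0,0,-0.9,20]
}}

```text
t: 6.73
tool_pos: [0.5404, -0.1855, 0.2069]
orientation: [-1.868, -2.525, -0.001]
force: [-1.0, 4.7, 2.4]
opening: 0.0358
gripper_force: 25.0
```

Emit:
{"method": "apply_moves", "body": {
  "steps": [0,0,0,0,0,0,20,0,0,0,0,0,0,20,0,0,0,0,0,0,20]
}}

```text
t: 6.98
tool_pos: [0.5405, -0.1858, 0.2069]
orientation: [-1.876, -2.52, -0.001]
force: [-0.5, 3.7, -0.0]
opening: 0.0356
gripper_force: 25.0
```

```bash
python3 - <<'E'
from h import *
go([.5394,-.187,.204],16); s=robot.read_state();print(s["wrist_torque"].round(2))
for n in("grip_post",):
  for c in("side","top"):
    eyes.read_camera(c)
    for r in eyes.place_of(c,n)[:1]: print(c,n,round(r["conf"],2),np.round(r["xy"],1),onz(c,r["xy"],.188).round(4))
E
```

```text
t 6.98 tcp [ 0.5405 -0.1858  0.2069] yaw 16.66 z [ 2.e-04  5.e-04 -1.e+00] q [-0.42  0.06  1.59  0.    1.5  -0.71] F [-0.5  3.7 -0. ] op 0.0356 gf 25.0
shift units [-0.03 -0.05  0.1 ]
turn about tool z, units 0.11 alt -29.89
[ 0.67 -0.01  0.02]
top grip_post 0.5 [185.  193.9] [0.5156 0.1499 0.188 ]
```

Emit:
{"method": "apply_moves", "body": {
  "steps": [0,0,0,0,0,0,70,0,0,0,0,0,0,70,0,0,0,0,0,0,70,0,0,0,0,0,0,70,0,0,0,0,0,0,70,0,0,-0.5,0,0,0,70,0,0,-0.9,0,0,0,70,0,0,-0.9,0,0,0,70,0,0,-0.9,0,0,0,70]
}}

```text
t: 7.93
tool_pos: [0.54, -0.1862, 0.3037]
orientation: [-1.871, -2.523, 0.001]
force: [0.6, 0.2, 0.0]
opening: 0.0652
gripper_force: 0.0
```

Emit:
{"method": "apply_moves", "body": {
  "steps": [0,0,-0.8,0,0,0.9,70,0,0,-0.8,0,0,1,70,0,0,0,0,0,1,70,0,0,0,0,0,1,70,0,0,0,0,0,1,70,0,0,0,0,0,1,70,0,0,0,0,0,1,70,0,0,0,0,0,1,70,0,0,0,0,0,1,70,0,0,0,0,0,1,70,0,0,0,0,0,1,70,0,0,0,0,0,1,70]
}}

```text
t: 8.93
tool_pos: [0.5404, -0.1863, 0.3509]
orientation: [2.995, 0.949, -0.0]
force: [1.0, 0.1, -0.7]
opening: 0.0649
gripper_force: 0.0
```

Emit:
{"method": "apply_moves", "body": {
  "steps": [-0.5,0,0,0,0,1,70,-0.5,0,0,0,0,1,70,-0.5,0,0,0,0,1,70,-0.5,0,0,0,0,1,70,-0.5,0.5,0,0,0,1,70,0,0.5,0,0,0,0.9,70,0,0,0,0,0,0,70,0,0,0,0,0,0,70]
}}

```text
t: 9.6
tool_pos: [0.4766, -0.2458, 0.3508]
orientation: [-3.141, -0.003, 0.0]
force: [0.1, -0.1, -0.2]
opening: 0.0647
gripper_force: 0.0
```

```bash
python3 - <<'E'
from fit import *
go([.559,-.2743,.27],-90)
a=eyes.read_camera("wrist");save("w2.png",a)
for n,z in dict(grip_post=.188,open_jar_mid=.095,front_place=.095,nut_mid=.217,stand=0).items():
    for r in eyes.place_of("wrist",n)[:1]: print(n,round(r["conf"],2),np.round(r["xy"],1),onz("wrist",r["xy"],z).round(4))
p=fit("wrist",a,[.54,-.187,4.138],800)
c=a[60:330,:];save("w2c.png",cv2.resize(c,(800,422)))
E
```

```text
t 9.6 tcp [ 0.4766 -0.2458  0.3508] yaw -89.88 z [-1.e-04  1.e-04 -1.e+00] q [-0.57 -0.06  1.44  0.    1.76  1.  ] F [ 0.1 -0.1 -0.2] op 0.0647 gf 0.0
shift units [2.75 0.96 2.69]
turn about tool z, units 0.02 alt -29.98
grip_post 0.86 [289.7  83.7] [ 0.5595 -0.2725  0.188 ]
open_jar_mid 0.85 [149.8  62.5] [ 0.5861 -0.1165  0.095 ]
front_place 0.57 [191.5 164.9] [ 0.4635 -0.1607  0.095 ]
nut_mid 0.71 [188.5 105.6] [ 0.5408 -0.1847  0.217 ]
stand 0.76 [218.   99.5] [ 0.5407 -0.1849  0.    ]
[(array([242.,  33.]), np.int32(4867)), (array([267., 147.]), np.int32(4328)), (array([161., 169.]), np.int32(4211))]
wrist [ 0.5392 -0.1842  4.1407] deg 237.24 res [ 1.1 -1.6 -0.5 -1.8 -0.5  2.9]
```

View pics/w2.png

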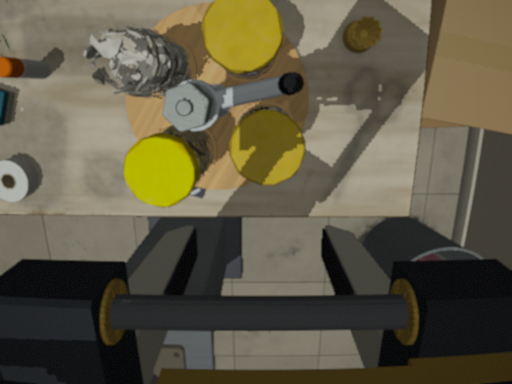

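Picture w2: the turntable is still at its start angle (237°). The post top is at (291,84), the nut at (188,106) and the arrow tip at (199,192). Next I'll move above the post and tilt the body back towards the robot, clear of the shelf.

Emit:
{"method": "apply_moves", "body": {
  "steps": [0.7,0.23,0,0,0,0,60,0.7,0.23,0.3,0,0,0,60,0.7,0.23,0.7,0,0,0,60,0.8,0.23,0.7,0,0,0,60,0,0,0.7,0,0,0,60,0,0,0.6,0,0,0,60,0,0,0,0,0.9,0,60,0,0,0,0,0.8,0,60,0,0,0,0,0.8,0,60,0,0,0,0,0,0,60]
}}

```text
t: 10.73
tool_pos: [0.5616, -0.2717, 0.2583]
orientation: [-3.112, -0.002, -0.41]
force: [-0.9, -0.6, -1.0]
opening: 0.0557
gripper_force: 0.0
```

```bash
python3 - <<'E'
from h import *
go([.564,-.2737,.25],-90);go([.564,-.2737,.198],-90)
E
```

```text
t 10.73 tcp [ 0.5616 -0.2717  0.2583] yaw -89.92 z [ 0.259   0.0025 -0.9659] q [-0.63 -0.05  1.62  0.16  1.36  0.93] F [-0.9 -0.6 -1. ] op 0.0557 gf 0.0
shift units [0.01 0.07 0.29]
turn about tool z, units 0.01 alt -29.99
t 10.73 tcp [ 0.5616 -0.2717  0.2583] yaw -89.92 z [ 0.259   0.0025 -0.9659] q [-0.63 -0.05  1.62  0.16  1.36  0.93] F [-0.9 -0.6 -1. ] op 0.0557 gf 0.0
shift units [-0.44  0.07  1.96]
turn about tool z, units 0.01 alt -29.99
```

Emit:
{"method": "apply_moves", "body": {
  "steps": [-0.1,0.07,0.6,0,0,0,60,-0.17,0,0.7,0,0,0,60,-0.17,0,0.66,0,0,0,60,0,0,0,0,0,0,5,0,0,0,0,0,0,5,0,0,0,0,0,0,5,0,0,0,0,0,0,5,0,0,0,0,0,0,5,0,0,0,0,0,0,5,0,0,0,0,0,0,5,0,0,0,0,0,0,5,0,0,0,0,0,0,5],
  "grip_force": 25
}}

```text
t: 11.73
tool_pos: [0.5669, -0.2735, 0.2021]
orientation: [-3.112, -0.004, -0.412]
force: [-1.5, 7.4, 5.8]
opening: 0.0153
gripper_force: 25.0
```

```bash
python3 - <<'E'
from h import *
go([.564,-.2737,.198],-90)
a=eyes.read_camera("side");save("s3.png",cv2.resize(a[60:280,160:420],None,fx=3,fy=2.7))
b=eyes.read_camera("wrist");save("w3.png",b)
E
```

```text
t 11.73 tcp [ 0.5669 -0.2735  0.2021] yaw -89.85 z [ 0.2602  0.0024 -0.9656] q [-0.62 -0.01  1.69  0.16  1.25  0.91] F [-1.5  7.4  5.8] op 0.0153 gf 25.0
shift units [-0.13  0.01  0.11]
turn about tool z, units 0.02 alt -29.98
```

View pics/s3.png

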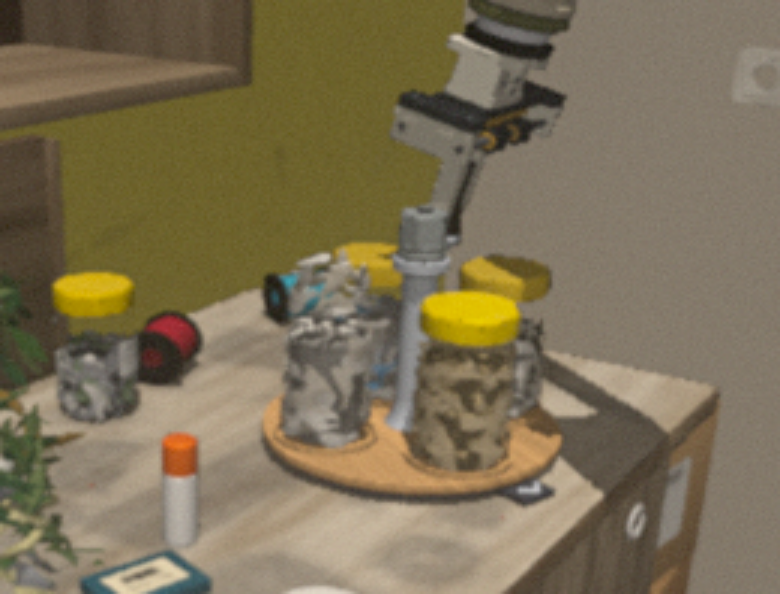

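```bash
python3 - <<'E'
from h import *
a0,n=282.2,24;d=104.7
A=np.radians(a0+np.arange(n+1)/n*d);P=.09*np.c_[np.cos(A),np.sin(A)];D=P-P[0]
T=np.c_[D[:,0]*np.cos(np.radians(15)),-D[:,1],D[:,0]*np.sin(np.radians(15))]/.03
r=np.diff(T.round(2),axis=0).round(2);print(r.tolist())
go([.564,-.2737,.198],-90)
E
```

```text
[[0.21, -0.06, 0.06], [0.21, -0.07, 0.05], [0.21, -0.09, 0.06], [0.19, -0.11, 0.05], [0.19, -0.12, 0.05], [0.18, -0.13, 0.05], [0.16, -0.15, 0.04], [0.16, -0.16, 0.04], [0.14, -0.17, 0.04], [0.14, -0.19, 0.04], [0.11, -0.19, 0.03], [0.1, -0.2, 0.03], [0.09, -0.21, 0.02], [0.07, -0.22, 0.02], [0.06, -0.22, 0.01], [0.04, -0.22, 0.01], [0.02, -0.23, 0.01], [0.01, -0.23, 0.0], [-0.02, -0.23, 0.0], [-0.02, -0.22, -0.01], [-0.05, -0.23, -0.01], [-0.06, -0.22, -0.02], [-0.08, -0.21, -0.02], [-0.09, -0.21, -0.02]]
t 11.83 tcp [ 0.567  -0.2735  0.2022] yaw -89.85 z [ 0.2602  0.0023 -0.9655] q [-0.62 -0.01  1.69  0.16  1.25  0.91] F [-1.5  7.1  5.9] op 0.0151 gf 25.0
shift units [-0.13  0.01  0.11]
turn about tool z, units 0.03 alt -29.97
```

Emit:
{"method": "apply_moves", "body": {
  "steps": [0.21,-0.06,0.06,0,0,0,5,0.21,-0.07,0.05,0,0,0,5,0.21,-0.09,0.06,0,0,0,5,0.19,-0.11,0.05,0,0,0,5]
}}

```text
t: 12.17
tool_pos: [0.5923, -0.2641, 0.2022]
orientation: [-3.113, -0.003, -0.411]
force: [-4.9, 4.7, 5.7]
opening: 0.0156
gripper_force: 25.0
```

```bash
python3 - <<'E'
from h import *
go([.5953,-.2635,.2022],-90)
E
```

```text
t 12.17 tcp [ 0.5923 -0.2641  0.2022] yaw -89.88 z [ 0.2596  0.0013 -0.9657] q [-0.58  0.04  1.64  0.15  1.25  0.95] F [-4.9  4.7  5.7] op 0.0156 gf 25.0
shift units [ 0.1  -0.02  0.02]
turn about tool z, units 0.02 alt -29.98
```

Force is low and the grip is holding. Carrying on.

Emit:
{"method": "apply_moves", "body": {
  "steps": [0.19,-0.12,0.05,0,0,0,5,0.18,-0.13,0.05,0,0,0,5,0.16,-0.15,0.04,0,0,0,5,0.16,-0.16,0.04,0,0,0,5,0.14,-0.17,0.04,0,0,0,5,0.14,-0.19,0.04,0,0,0,5,0.11,-0.19,0.03,0,0,0,5,0.1,-0.2,0.03,0,0,0,5,0.09,-0.21,0.02,0,0,0,5,0.07,-0.22,0.02,0,0,0,5]
}}

```text
t: 13.0
tool_pos: [0.6343, -0.213, 0.2022]
orientation: [3.113, 0.002, 0.414]
force: [0.5, -2.2, 5.5]
opening: 0.0155
gripper_force: 25.0
```

Emit:
{"method": "apply_moves", "body": {
  "steps": [0.06,-0.22,0.01,0,0,0,5,0.04,-0.22,0.01,0,0,0,5,0.02,-0.23,0.01,0,0,0,5,0.01,-0.23,0,0,0,0,5,-0.02,-0.23,0,0,0,0,5,-0.02,-0.22,-0.01,0,0,0,5,-0.05,-0.23,-0.01,0,0,0,5,-0.06,-0.22,-0.02,0,0,0,5,-0.08,-0.21,-0.02,0,0,0,5,-0.09,-0.21,-0.02,0,0,0,5,0,0,0,0,0,0,5,0,0,0,0,0,0,5]
}}

```text
t: 14.0
tool_pos: [0.6287, -0.1443, 0.2022]
orientation: [-3.113, -0.004, -0.416]
force: [6.0, 4.1, 6.6]
opening: 0.0153
gripper_force: 25.0
```

```bash
python3 - <<'E'
from fit import *
go([.54+.09*np.cos(np.radians(26.9))+.0075,-.186+.09*np.sin(np.radians(26.9)),.202],-90)
W={}
for c in("top","side","wrist"):
  a=eyes.read_camera(c);W[c]=a;save(c+"4.png",a)
  for n,z in dict(grip_post=.188,open_jar_mid=.095,front_place=.095,nut_mid=.217).items():
    for r in eyes.place_of(c,n)[:1]: print(c,n,round(r["conf"],2),np.round(r["xy"],1),onz(c,r["xy"],z).round(4))
m=np.vstack([np.hstack([cv2.resize(W["top"][110:270,230:430],(400,320)),cv2.resize(W["side"][60:268,190:450],(400,320))]),np.zeros((0,800,3),np.uint8)]);save("m4.png",m)
L=lids(W["top"],20);print(L)
E
```

```text
t 14.0 tcp [ 0.6287 -0.1443  0.2022] yaw -89.84 z [ 0.2624  0.0017 -0.965 ] q [-0.36  0.01  1.67  0.1   1.22  1.18] F [6.  4.1 6.6] op 0.0153 gf 25.0
shift units [-0.03  0.03 -0.  ]
turn about tool z, units 0.03 alt -29.97
top open_jar_mid 0.77 [321.  224.5] [ 0.465  -0.1663  0.095 ]
top front_place 0.68 [197.5 241.4] [0.4185 0.1281 0.095 ]
side grip_post 0.56 [265.4 157.1] [ 0.5996 -0.117   0.188 ]
side front_place 0.62 [322.3 195.7] [ 0.4739 -0.1861  0.095 ]
side nut_mid 0.72 [301.  144.8] [ 0.5351 -0.1746  0.217 ]
wrist grip_post 0.64 [259.8 252.9] [ 0.6201 -0.145   0.188 ]
[]
```

View pics/m4.png

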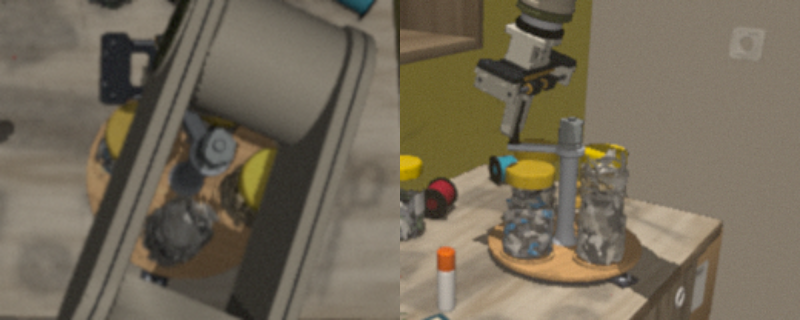

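The open jar now sits at (321,224.5) in the top picture, the same pixel where the front place was seen at the start. The post turned 105°, against 104.7° needed. Gripped at 25 N and still, so I'm handing in.

```bash
python3 - <<'E'
from h import *
s=robot.read_state();print(s["t"],abs(s["dq"]).max(),s["gripper_force"],s["opening"]);print(robot.close_job())
E
```

```text
14.75 0.0008666628322396919 25.00261813402176 0.015613028508651662
the job is handed in; nothing more can be done
None
```

I loosened the nut by about 1.48 rad (85°) while the turntable stayed at its start, then turned the carousel about 105° by its post until the open jar stood over the arrow, within about 1° by my measurements. I handed the job in at 14.75 s with the post gripped at 25 N and the arm still. The hand-in gave no verdict, and I did not re-measure the roll, box or glue stick, though nothing came near them.

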